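# Swap the alignment plate for the mirror plate on a reader's sprung three-ball seat

## Task

Swap the plates on the bench reader: pull the alignment plate (the one with crossed ribs) off the reader's sloping three-ball seat and stand it on its feet in the middle of the empty tray, let go, then take the mirror plate (the one with the round cell) from the other tray and fit it to the seat in its place, narrow end downhill, pressed home until both sprung rollers have snapped over its side edges and it sits fully on the three balls. Do not shift the bottle, the jar, the dropper bottle or the dish that stand around the reader and the trays.

Things in the scene. Friction and masses are not known exactly. Their poses are not given: they have to be found in the camera images.
- mirror_grip (a point): Grip of the mirror plate: black square post, 22 x 22 mm, faces square to the plate's x and y, standing up from the plate's middle, 10 to 64 mm above its underside. This point: on the post's axis 46 mm above the plate's underside, 54 mm above the feet; axes as the plate's. Starts upright in one of the two trays.
- mirror_plate: Loose aluminium plate, the MIRROR plate: on top a round dark cell, 54 mm wide, 7 mm high. 10 mm thick, 92 mm wide (y), 80 mm long (x -42 to +38), its last 22 mm tapering to the 36 mm narrow end at -x. Side edges (+-y) bevelled to a ridge. Below, three vee blocks, 8 mm deep, are its feet: one under the narrow end, two under the wide end, vees radial. 0.2 to 0.4 kg. Origin: centre of the underside; z out of the top, x to the wide end.
- align_grip (a point): Grip of the alignment plate: black square post, 22 x 22 mm, faces square to the plate's x and y, standing up from the plate's middle, 10 to 64 mm above its underside. This point: on the post's axis 46 mm above the plate's underside, 54 mm above the feet; axes as the plate's. Starts tilted, snapped in on the reader's seat.
- align_plate: Loose aluminium plate, the ALIGNMENT plate: on top crossed diagonal ribs, 6 mm high. 10 mm thick, 92 mm wide (y), 80 mm long (x -42 to +38), its last 22 mm tapering to the 36 mm narrow end at -x. Side edges (+-y) bevelled to a ridge. Below, three vee blocks, 8 mm deep, are its feet: one under the narrow end, two under the wide end, vees radial. 0.2 to 0.4 kg. Origin: centre of the underside; z out of the top, x to the wide end.
- reader: Fixed grey wedge-shaped bench instrument, 96 mm wide (y; 124 mm over the clips), 137 mm long (x from -49 to +88), 79 mm high at the back; its upper face slopes 35 degrees, low edge at -x (to the robot's right), and is the seat. Origin: under the middle of the slope, on the bench; x to its high back, z up.
- seat_home (a point): Where a plate's grip point lies when the plate is fully home on the reader's seat; the plate's axes then match these: z normal to the slope (the way plates go on and come off), x up the slope, y across it towards the robot. The plate's underside is then 46 mm below along z; three 14 mm balls on a 26 mm circle, one downhill, two uphill, hold its vees, which draw it in from 3 mm off.
- clip_near (a joint): Sprung clip arm at the seat's +y edge, nearer the robot, its top 28 mm below the home point along z: angle (rad) of its white roller outwards; 0 with the seat empty, about 0.04 with a plate held, 0.13 as the plate's edge ridge passes, 13 to 8 mm before home. Pressing on takes about 10 N, pulling off 15 to 20 N; over the last 8 mm the springs pull the plate home.
- clip_far (a joint): The same clip at the seat's -y edge, away from the robot.
- tray_full_centre (a point): Middle of the inner floor (3 mm above the bench) of the steel tray that holds the mirror plate at the start: fixed, 116 mm square, rim 9 mm high and 3 mm thick; x and y along its sides, z up. Which tray is left and which right varies.
- tray_empty_centre (a point): Middle of the inner floor (3 mm above the bench) of the tray that is empty at the start; same size, fixed. A plate standing in it has its grip point 57 mm above the bench.
- bottle: Natural white plastic bottle standing loose behind the full tray, 85 mm across, 174 mm tall; origin at the centre of its underside, z up.
- jar: Glass jar with a red lid standing loose behind the empty tray, 80 mm across, 145 mm tall; origin at the centre of its underside, z up.
- dropper_bottle: Small amber dropper bottle standing loose beside the reader, on its side away from the robot, 34 mm across, 102 mm tall; origin at the centre of its underside, z up.
- dish: Loose round glass dish with a filter disc, 55 mm across, 13 mm high, on the bench in front of the reader's low edge; origin at the centre of its underside.

How it is judged:
On the way, in this order (a step that is already met when the one before it is completed fails the run):
1. the alignment plate stands on its feet in the empty tray, let go (horizontal distance between align_grip and tray_empty_centre below 0.025 m and z of align_grip in the frame of tray_empty_centre between 0.05 and 0.058 m and angle between align_grip's own z axis and vertical below 0.06 rad and contact force between the fingers and align_plate below 0.1 N), for 0.2 s.
2. the mirror plate is fully home on the three balls (distance between mirror_grip and seat_home below 0.0025 m and angle between the z axis of mirror_grip and the z axis of seat_home, either way round below 0.035 rad and angle between the x axis of mirror_grip and the x axis of seat_home, either way round below 0.05 rad), for 0.2 s.
At the end, for the whole second after the job is handed in: Mirror plate fully home: grip centre within 2.5 mm of the home point, square to the seat within 2 and in line within 3 degrees. Alignment plate level on its feet in the tray that was empty, within 25 mm of its middle. Both released and at rest (all of step 2 and horizontal distance between align_grip and tray_empty_centre below 0.025 m and z of align_grip in the frame of tray_empty_centre between 0.05 and 0.058 m and angle between align_grip's own z axis and vertical below 0.06 rad and linear speed of each of mirror_plate, align_plate below 0.01 m/s); the robot touches nothing.
It fails at once if the bottle is shifted by more than 15 mm (distance of bottle from where it was at the start of the episode above 0.015 m).
It fails at once if the jar is shifted by more than 15 mm (distance of jar from where it was at the start of the episode above 0.015 m).
It fails at once if the dropper bottle is shifted by more than 15 mm (distance of dropper_bottle from where it was at the start of the episode above 0.015 m).
It fails at once if the dish with the filter disc is shifted by more than 15 mm (distance of dish from where it was at the start of the episode above 0.015 m).
It also fails if it takes over 58 s, if anything falls off the work surface, if the arm or the gripper's body presses on something with over 40 N, if the wrist force passes 120 N, or if a joint passes its speed limit or range.

## Robot

A 6-joint arm with a two-finger parallel gripper is mounted at the origin on a cart in front of the work surface, level with it; the furniture and walls round the work are solid. World frame = base frame: x ahead of the robot, y to its left, z up, the work surface at z = 0. Lengths are in m, angles in rad, forces in N, time in s.
With the tool pointing down it reaches from about 0.325 to 0.775 m from the base axis. Payload 5.5 kg.
Tool frame: the origin (TCP) lies between the finger pads; the fingertips stand 8 mm ahead of it and the grasp point (between the pads) lies 11 mm behind it (tcp_to_tips is the distance from the TCP to the fingertips, in m); z points along the fingers, y is the line along which they close (so a half turn about z gives the same grasp; the last joint's range is limited). The gripper opens to 88 mm and grips with 3 to 60 N. Pads are 20 mm wide; open, the fingers measure 115 mm over their backs; the gripper's body (75 mm by 178 mm) begins 61 mm behind the grasp point.
Start: joints at [-1.191, 0.091, 1.231, -0, 1.82, -0.057], TCP at [0.254, -0.544, 0.231] pointing down, gripper open.
Joint ranges: [-2.87, 2.87], [-0.86, 2.18], [0.17, 2.46], [-1.51, 4.65], [0.06, 2.69], [-2.65, 2.65]. Speed limits (rad/s): [2.57, 2.57, 3.01, 3.14, 3.14, 3.14].

## Interface

Orientations are given as a unit quaternion [w, x, y, z].
In Python, from bench import * gives the robot as it stands. Calls block until the motion is done:
- move_to(position, orientation): joint-space move of the TCP to a pose.
- move_l(position, speed=0.15, orientation=None): straight line of the TCP; orientation=None keeps the orientation; speed is the mean speed in m/s.
- movej(angles): joint-space move.
- gripper_open() and close(): open the fingers fully, or close them until they stop; the grip force is fixed at half the most.
- hold(seconds).
- inverse_kinematics(position, orientation): joint angles nearest the present ones, or None.
- state(): the state.
- get_image(name): name is "scene" or "side" or "wrist"; returns a dict with "frame" (420x560x3 uint8, blue, green, red), "depth" (420x560 float32, m along the optical axis (not along the pixel's ray), 0 where there is no reading), "camera_matrix" (3x3 intrinsics, pixels), "view" (4x4, takes a point from world to camera coordinates). Camera axes: x right, y up, looking along -z (the intrinsics and any distortion apply to the point x, -y, -z); pixel columns grow to the right and rows downward; lengths in m; the calibration is good to about 2 mm. A picture is of the moment at which its call begins.
A pose or a line that the arm cannot do raises IKError and nothing moves.
- job_done(): hands the job in; it is judged then, once.
The state is a dict: "time": time; "joint_pos": joint angles; "dq": joint speeds; "joint_torque": joint torques, N m; "ee_pos": TCP position; "ee_rot": TCP orientation; "ft_force": force on the tool from outside, world axes, zero at the start; "moment": the same for the moment, N m; "finger_gap": finger opening in m; "finger_force": force on a finger pad.
Only numpy, scipy, OpenCV 4.12 (cv2) and the standard library are available. Lean on these libraries where they do the work, as an engineer would, in place of code of your own. Each camera call takes 0.05 s, during which the arm holds its last target. There are 200 camera calls.

## Working session

There is one attempt and no reset: what is moved stays moved. The work goes in short steps, each a Python script; the robot and the scene stay as the last script left them, time stands still between calls to the robot, and variables do not carry over. Pictures are saved under pics/ and viewed, at most 10 in all, crops included, and the job is handed in when it is done.

```bash
mkdir -p pics; python3 - <<'E'
from bench import *
import cv2,numpy as np
for n in("scene","side","wrist"):
    g=get_image(n); cv2.imwrite(f"pics/{n}0.png",g["frame"]); np.savez(f"pics/{n}0.npz",**g)
    V=g["view"]; print(n,g["camera_matrix"].tolist(),(-V[:3,:3].T@V[:3,3]).round(3),V[:3,:3].round(3).tolist(),(g["depth"]>0).mean(), [k for k in g])
s=state();print(s["time"],s["ee_pos"],s["ee_rot"],s["finger_gap"])
E
python3 -c "
import cv2,numpy as np
a=[cv2.imread(f'pics/{n}0.png') for n in('scene','side')]
"
```

```text
scene [[408.92240616326194, 0.0, 278.752183691438], [0.0, 408.92240616326194, 213.14181772083765], [0.0, 0.0, 1.0]] [-0.144  0.911  0.593] [[-0.797, -0.604, 0.012], [0.256, -0.32, 0.912], [-0.547, 0.73, 0.409]] 0.9958928571428571 ['frame', 'depth', 'camera_matrix', 'view']
side [[417.55382531720505, 0.0, 280.4503553063916], [0.0, 417.55382531720505, 212.27244441815984], [0.0, 0.0, 1.0]] [ 0.578 -0.842  0.749] [[0.998, 0.062, 0.011], [-0.046, 0.607, 0.793], [0.042, -0.792, 0.609]] 0.9957908163265307 ['frame', 'depth', 'camera_matrix', 'view']
wrist [[355.61943055289316, 0.0, 273.26930011579225], [0.0, 355.61943055289316, 206.2084924004638], [0.0, 0.0, 1.0]] [ 0.321 -0.514  0.384] [[0.423, -0.906, -0.001], [0.872, 0.407, -0.272], [0.247, 0.114, 0.962]] 0.9958715986394557 ['frame', 'depth', 'camera_matrix', 'view']
0.15 [ 0.25373708 -0.54348644  0.22978364] [-7.04708415e-04  9.76245597e-01  2.16665694e-01 -1.21510182e-04] 0.08780054843546842
```

View pics/scene0.png

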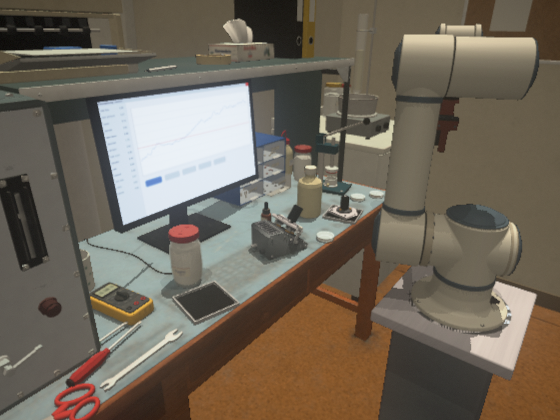

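View pics/side0.png

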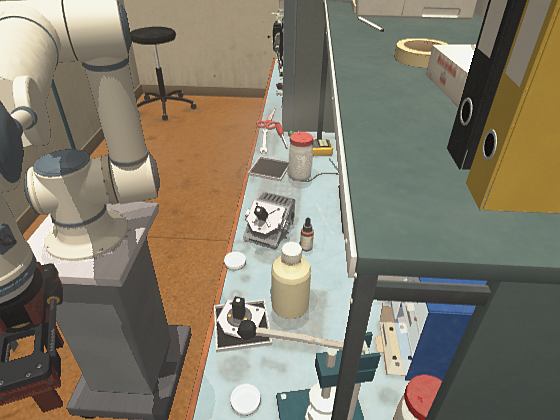

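The scene view shows the empty tray at (206,301), the reader at (277,237) with the jar behind the tray, and the dish at (325,237). The side view shows the full tray at (241,325), the reader at (270,218), the dish at (235,261) and the bottle at (291,285). A boom with a black ball crosses at (250,328), so I'll get positions from depth.

```bash
cat > h.py <<'E'
import numpy as np,cv2
def pts(g):
    d=g["depth"]; K=g["camera_matrix"]; V=g["view"]
    v,u=np.mgrid[:d.shape[0],:d.shape[1]]
    c=np.stack([(u-K[0,2])/K[0,0]*d,-(v-K[1,2])/K[1,1]*d,-d],-1)
    return (c-V[:3,3])@V[:3,:3]
def proj(g,P):
    c=np.atleast_2d(P)@g["view"][:3,:3].T+g["view"][:3,3]; K=g["camera_matrix"]
    return np.stack([K[0,0]*c[:,0]/-c[:,2]+K[0,2],K[1,1]*c[:,1]/c[:,2]+K[1,2]],-1)
E
python3 - <<'E'
from h import *
S=np.load("pics/side0.npz");C=np.load("pics/scene0.npz")
P=pts(S);Q=pts(C)
for n,A,l in(("side",P,[(241,325),(238,302),(247,328),(290,338),(335,347),(262,213),(270,225),(235,261),(291,250),(300,140),(307,240),(268,168),(305,180),(337,200),(355,270),(216,304),(270,347),(216,348)]),("scene",Q,[(206,301),(185,232),(172,300),(240,300),(200,318),(209,284),(325,237),(312,170),(345,200),(345,214),(265,210),(295,212),(250,245),(370,125),(340,140),(350,65),(180,230)])):
    for u,v in l: print(n,u,v,A[v,u].round(3))
for n,A in(("side",P),("scene",Q)):
    m=(A[...,2]>.012)&(A[...,0]>.25)&(A[...,0]<.8)&(A[...,1]>-.55)&(A[...,1]<.45)&(A[...,2]<.7)
    X=A[m]; H,_,_=np.histogram2d(X[:,0],X[:,1],bins=[22,40],range=[[.25,.8],[-.55,.45]])
    Z=np.zeros((22,40)); i=((X[:,0]-.25)/.025).astype(int).clip(0,21); j=((X[:,1]+.55)/.025).astype(int).clip(0,39)
    np.maximum.at(Z,(i,j),X[:,2]*100)
    print(n);print("\n".join("%.2f "%(.25+.025*k)+" ".join("%2d"%z for z in r) for k,r in enumerate(Z)))
im=np.zeros((600,800,3),np.uint8)
a=cv2.resize(S["frame"][180:370,190:340],None,fx=3.1,fy=3.1,interpolation=2)
b=cv2.resize(C["frame"][170:330,150:380],None,fx=1.4,fy=1.4,interpolation=2)
im[:a.shape[0],:a.shape[1]]=a; im[:b.shape[0],466:466+b.shape[1]]=b[:,:334]
cv2.imwrite("pics/crop1.png",im)
E
```

```text
side 241 325 [ 0.51  -0.502  0.299]
side 238 302 [ 0.462 -0.276  0.075]
side 247 328 [ 0.518 -0.507  0.301]
side 290 338 [ 0.574 -0.493  0.265]
side 335 347 [ 0.639 -0.48   0.231]
side 262 213 [ 0.487 -0.019  0.112]
side 270 225 [ 0.506 -0.01   0.066]
side 235 261 [ 0.424 -0.09   0.01 ]
side 291 250 [ 0.567 -0.217  0.173]
side 300 140 [0.573 0.315 0.144]
side 307 240 [ 0.603 -0.032  0.041]
side 268 168 [0.468 0.373 0.003]
side 305 180 [ 0.595  0.314 -0.001]
side 337 200 [0.695 0.207 0.001]
side 355 270 [ 0.631 -0.572  0.48 ]
side 216 304 [ 0.399 -0.221 -0.002]
side 270 347 [ 0.532 -0.326 -0.002]
side 216 348 [ 0.423 -0.343  0.009]
scene 206 301 [0.471 0.374 0.004]
scene 185 232 [0.564 0.342 0.146]
scene 172 300 [0.54  0.419 0.002]
scene 240 300 [ 0.415  0.316 -0.001]
scene 200 318 [0.437 0.424 0.002]
scene 209 284 [0.516 0.321 0.005]
scene 325 237 [ 0.413 -0.07   0.013]
scene 312 170 [ 0.55  -0.195  0.168]
scene 345 200 [ 0.455 -0.266  0.063]
scene 345 214 [ 0.44  -0.245  0.021]
scene 265 210 [ 0.596 -0.003  0.076]
scene 295 212 [0.472 0.01  0.109]
scene 250 245 [ 0.576  0.093 -0.001
[... 4956 characters left out ...]
 49 49 49 49 49 49 49 49 49 49 49 49 49 49 49 49 49 49 49 49 49 55 55 56 55
0.68 49 49 22 49 49  0 49 49  0 49 49  0 49 49  0 49 49 49 49 49 49 49 49 49 49 49 49 49 49 49 49 49 49 49 64 64 64 64 64 64
0.70  0 49 49 16 49 49  0 49 49 49 49 49 49 49 49  0 49 49 49 49 49 49 49 49 49 49 49 49 49 49 49 50 50 50 51 62 62 61 62 61
0.73 49  0 49 49  0 49 49 49  0 49 49  0 49 49 49 49  0 49 49 49 52 52 51 49 49 49 49 49 49 50 50 50 45 49 49 45 62 62 62 62
0.75 49 59 69 69 69 68 68 68 49  6 49 49  6 49 49 49 49  0 49 49 52 51 52 52 49 49 49 49 49  0  0  1 49 49  0 60 61 60 58 61
0.78 44 14 68 66 67 68 60 68 49 49 19 49 50 54 54 55 55 54 54 49 52  0  0 52 49 49 49 49  7  8 49 49 49  1  0 61 61 61 61 61
```

View pics/crop1.png

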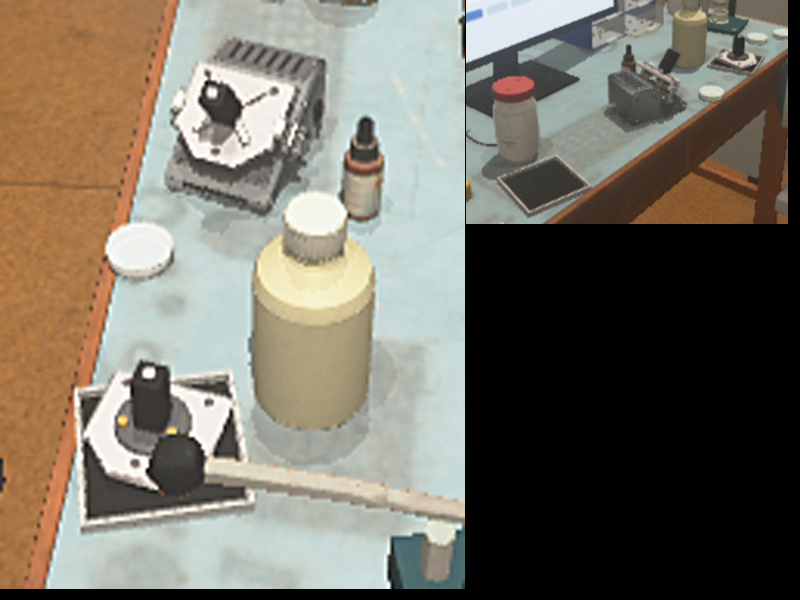

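The crop shows the alignment plate on the reader, with its post at (215,95) tilting to the right of the robot. The mirror plate is in the right tray with its post at (150,395). The boom is high (z≈0.3, y≈-0.5), clear of the tray. Next I'll fit the seat plane and move in for a close look.

```bash
cat >> h.py <<'E'
from scipy.spatial.transform import Rotation as R
def quat(zt,yt):
    z=np.array(zt,float);z/=np.linalg.norm(z);y=np.array(yt,float);y-=z*(y@z);y/=np.linalg.norm(y)
    q=R.from_matrix(np.stack([np.cross(y,z),y,z],1)).as_quat(); return np.r_[q[3],q[:3]]
def seat(yaw):  # columns x (uphill), y, z
    return (R.from_euler('z',yaw)*R.from_euler('y',-35,degrees=True)).as_matrix()
E
python3 - <<'E'
from bench import *
from h import *
for n in("side","scene"):
    g=np.load(f"pics/{n}0.npz");P=pts(g);f=g["frame"].astype(int)
    m=(f.min(-1)>175)&(abs(P[...,0]-.49)<.09)&(abs(P[...,1]-.01)<.09)&(P[...,2]>.04)
    X=P[m]
    for _ in range(5):
        c=X.mean(0);nn=np.linalg.svd(X-c,full_matrices=False)[2][2];nn*=np.sign(nn[2]);r=(X-c)@nn;X=X[abs(r)<max(.004,1.5*abs(r).std())]
    yaw=np.arctan2(-nn[1],-nn[0]); print(n,len(X),c.round(3),nn.round(3),"slope",np.degrees(np.arccos(nn[2])),"yaw",np.degrees(yaw))
    dk=(f.max(-1)<60)&(abs(P[...,0]-.48)<.06)&(abs(P[...,1]+.01)<.06)&(P[...,2]>.08)
    print("post pts",P[dk].mean(0),P[dk].min(0),P[dk].max(0))
    if n=="side":
        yw=yaw
yaw=yw;A=seat(yaw);home=np.array([.48,-.005,.1])
print(A)
for nm,yt in(("y",A[:,1]),("-y",-A[:,1]),("x",A[:,0]),("-x",-A[:,0])):
    for h in(0,.12): print(nm,h,inverse_kinematics(home+A[:,2]*h,quat(-A[:,2],yt)))
for a in range(0,180,45): print(a,inverse_kinematics([.45,-.275,.2],quat([0,0,-1],[np.cos(np.radians(a)),np.sin(np.radians(a)),0])))
E
```

```text
side 503 [0.493 0.015 0.074] [-0.187 -0.544  0.818] slope 35.134321876679216 yaw 71.04352314958625
post pts [ 0.48390586 -0.00647838  0.10088225] [ 0.46721791 -0.0229431   0.08116623] [0.49716245 0.00987366 0.12318108]
scene 5 [0.528 0.013 0.085] [-0.931 -0.056  0.36 ] slope 68.91765191111944 yaw 3.416986865773736
post pts [0.47519558 0.00706527 0.10273678] [ 0.46269216 -0.01296447  0.08141193] [0.49436618 0.02576509 0.12416404]
[[ 0.2661014  -0.94576561 -0.1863262 ]
 [ 0.77472583  0.32484982 -0.54246887]
 [ 0.57357644  0.          0.81915204]]
y 0 None
y 0.12 None
-y 0 [-0.50275194 -0.25281514  1.89837016  0.60104297  1.60746114 -0.18372208]
-y 0.12 [-0.64731914 -0.2640286   1.73185075  0.60017344  1.83564145 -0.20304198]
x 0 [-0.50275194 -0.25281514  1.89837016  0.60104297  1.60746114 -1.75451841]
x 0.12 [-0.64731914 -0.2640286   1.73185075  0.60017344  1.83564145 -1.77383831]
-x 0 [-0.50275194 -0.25281514  1.89837016  0.60104297  1.60746114  1.38707424]
-x 0.12 [-0.64731914 -0.2640286   1.73185075  0.60017344  1.83564145  1.36775434]
0 [-6.13064330e-01 -1.08637515e-01  1.48340067e+00 -4.44089210e-16
  1.76682950e+00 -6.13064330e-01]
45 [-6.13064330e-01 -1.08637515e-01  1.48340067e+00 -4.44089210e-16
  1.76682950e+00 -1.39846249e+00]
90 [-6.13064330e-01 -1.08637515e-01  1.48340067e+00 -4.44089210e-16
  1.76682950e+00 -2.18386066e+00]
135 None
```

```bash
python3 - <<'E'
from bench import *
from h import *
def snap(n):
    hold(.2);g=get_image("wrist");np.savez(f"pics/{n}.npz",**g);cv2.imwrite(f"pics/{n}.png",g["frame"]);s=state();print(n,s["time"],s["ee_pos"].round(4) if hasattr(s["ee_pos"],'round') else s["ee_pos"])
move_to([.43,-.27,.23],quat([0,0,-1],[1,0,0])); snap("wfull")
A=seat(np.radians(71))
move_to(np.array([.48,-.005,.1])+A[:,2]*.15,quat(-A[:,2],-A[:,1])); snap("wread")
a=[cv2.imread(f"pics/{n}.png") for n in("wfull","wread")]
cv2.imwrite("pics/w2.png",cv2.resize(np.vstack(a),None,fx=.7,fy=.7))
E
```

```text
wfull 1.6333 [ 0.4297 -0.2708  0.2298]
wread 2.6333 [ 0.4522 -0.0867  0.2232]
```

View pics/w2.png

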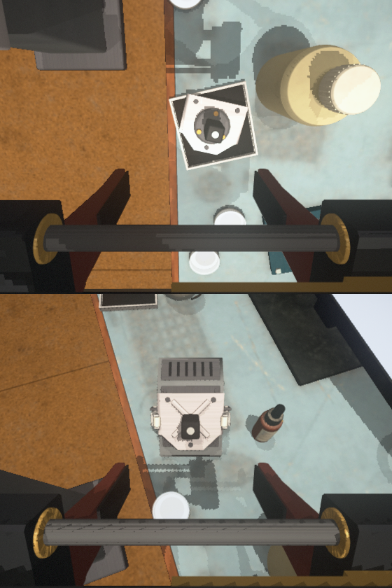

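The upper half shows the mirror plate with its narrow end pointing down-image, post at (215,128). The lower half shows the alignment plate seated with its narrow end downhill, post spot at (190,430), and clips at both sides. I'll rectify both onto their plate-top planes.

```bash
cat >> h.py <<'E'
def onplane(g,uv,p0,n):
    K=g["camera_matrix"];V=g["view"];uv=np.atleast_2d(uv).astype(float)
    d=np.stack([(uv[:,0]-K[0,2])/K[0,0],-(uv[:,1]-K[1,2])/K[1,1],-np.ones(len(uv))],-1)@V[:3,:3]
    c=-V[:3,:3].T@V[:3,3]
    return c+d*(((p0-c)@n)/(d@n))[:,None]
def rect(g,p0,A,half=.07,s=.0005): # image: col=+local -y , row=-local x
    L=np.array([[half,half],[half,-half],[-half,-half],[-half,half]])
    uv=proj(g,p0+L[:,:1]*A[:,0]+L[:,1:]*A[:,1]).astype(np.float32);N=int(2*half/s)
    dst=np.float32([[0,0],[N,0],[N,N],[0,N]])
    return cv2.warpPerspective(g["frame"],cv2.getPerspectiveTransform(uv,dst),(N,N))
E
python3 - <<'E'
from h import *
def spot(g,u,v,r=25):
    f=g["frame"].min(-1)[v-r:v+r,u-r:u+r]
    n,l,st,c=cv2.connectedComponentsWithStats((f>120).astype(np.uint8))
    for k in range(1,n):
        if 8<st[k,4]<200: print("  blob",st[k,4],c[k]+[u-r,v-r])
F=np.load("pics/wfull.npz");W=np.load("pics/wread.npz")
spot(F,int(215/.7),int(128/.7)); spot(W,int(190/.7),int((430-294)/.7))
# reader plane
P=pts(W);f=W["frame"].astype(int)
m=(f.min(-1)>150)&(abs(P[...,0]-.49)<.05)&(abs(P[...,1]-.015)<.045)&(P[...,2]>.03)
X=P[m]
for _ in range(6):
    c=X.mean(0);n=np.linalg.svd(X-c,full_matrices=False)[2][2];n*=np.sign(n[2]);r=(X-c)@n;X=X[abs(r)<.003]
print("plane",len(X),c,n,np.degrees(np.arccos(n[2])),np.degrees(np.arctan2(-n[1],-n[0])))
A=seat(np.arctan2(-n[1],-n[0]));np.savez("pics/plane.npz",c=c,A=A)
p0=np.array([.485,.01,0]);p0[2]=c[2]-((p0-c)[:2]@A[:2,2])/A[2,2]
r1=rect(W,p0,A);print("p0",p0)
# mirror plane
m=(F["frame"].min(-1)>120);Q=pts(F);mm=m&(abs(Q[...,0]-.46)<.05)&(abs(Q[...,1]+.27)<.06)&(Q[...,2]>.012)&(Q[...,2]<.03)
print("mirror top z",np.median(Q[mm][:,2]),Q[mm].mean(0))
B=R.from_euler('z',90,degrees=True).as_matrix();q0=np.array([.46,-.27,.021])
r2=rect(F,q0,B)
cv2.imwrite("pics/rect.png",cv2.resize(np.hstack([r1,r2]),(800,400)))
np.savez("pics/r.npz",r1=r1,r2=r2,p0=p0,A=A,q0=q0,B=B)
E
```

```text
blob 33 [284.60606061 158.87878788]
  blob 98 [307.04081633 192.04081633]
  blob 98 [271.87755102 195.2244898 ]
plane 4342 [0.48892495 0.01919264 0.07848285] [-0.18344782 -0.53951907  0.82174575] 34.74006640777487 71.2208872883716
p0 [0.485      0.01       0.07150401]
mirror top z 0.02177730802684531 [ 0.45905925 -0.26886977  0.0223372 ]
```

View pics/rect.png

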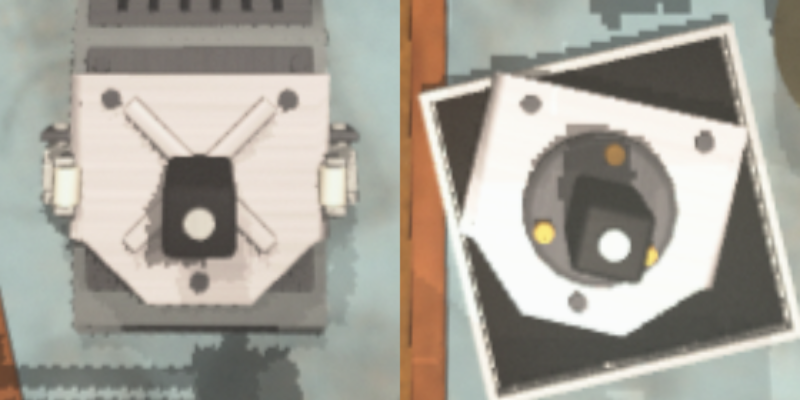

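On the left, the seat plate is square to the rectified frame, with holes at (112,98), (288,98) and (200,282). On the right, the mirror plate holes are at (531,104), (705,142) and (577,302), so it is yawed about 12.6°. Next I'll fix the bottle, jar and empty tray for clearance.

```bash
python3 - <<'E'
from bench import *
from h import *
from scipy.optimize import least_squares
D={n:np.load(f"pics/{n}.npz") for n in("side0","scene0","wfull","wread")}
A=np.load("pics/r.npz")["A"];p0=np.load("pics/r.npz")["p0"]
home=p0+.0061*A[:,0]+.036*A[:,2];print("home holes",home.round(4))
s=onplane(D["wread"],[271.88,195.22],home+.018*A[:,2],A[:,2])[0];print("home spot",(s-.018*A[:,2]).round(4), "err local",((s-home)@A).round(4))
print("mirror spot",onplane(D["wfull"],[307.04,192.04],np.array([0,0,.075]),np.array([0,0,1.]))[0].round(4))
def circ(n,c,r,z0,z1,tag):
    P=pts(D[n]).reshape(-1,3);m=(np.hypot(P[:,0]-c[0],P[:,1]-c[1])<r+.025)&(P[:,2]>z0)&(P[:,2]<z1);X=P[m]
    if len(X)<20: return
    o=least_squares(lambda p:np.hypot(X[:,0]-p[0],X[:,1]-p[1])-p[2],[*c,r],loss='soft_l1',f_scale=.002).x
    print(tag,n,z0,len(X),o.round(4))
for n in("side0","scene0","wfull"):
    for z in(.03,.06,.09,.11,.12,.13,.15): circ(n,(.565,-.21),.042 if z<.12 else .025,z,z+.015,"bottle")
for n in("side0","scene0"):
    for z in(.03,.08,.115,.125,.132): circ(n,(.57,.34),.04,z,z+.012,"jar")
for n in("side0","scene0"):
    g=D[n];P=pts(g);f=g["frame"]
    m=((f.max(-1)<90)&(abs(P[...,0]-.48)<.1)&(abs(P[...,1]-.37)<.1)&(P[...,2]<.015)).astype(np.uint8)
    k,l,st,_=cv2.connectedComponentsWithStats(m);b=1+np.argmax(st[1:,4]);uv=np.argwhere(l==b)[:,::-1]
    X=onplane(g,uv,np.array([0,0,.003]),np.array([0,0,1.]))[:,:2]
    print("tray",n,st[b,4],cv2.minAreaRect((X*1000).astype(np.float32)))
E
```

```text
home holes [ 0.48   -0.0048  0.1045]
home spot [ 0.4795 -0.0052  0.1041] err local [-0.0006  0.0003  0.018 ]
mirror spot [ 0.4595 -0.2727  0.075 ]
bottle side0 0.03 170 [ 0.5677 -0.2109  0.0426]
bottle side0 0.06 187 [ 0.5675 -0.2106  0.0425]
bottle side0 0.09 199 [ 0.5675 -0.2106  0.0424]
bottle side0 0.11 346 [ 0.5676 -0.2122  0.0387]
bottle side0 0.12 513 [ 0.5675 -0.2115  0.0323]
bottle side0 0.13 294 [ 0.5674 -0.2076  0.0253]
bottle side0 0.15 107 [ 0.5669 -0.2098  0.0208]
bottle scene0 0.03 84 [ 0.5665 -0.21    0.0424]
bottle scene0 0.06 98 [ 0.566  -0.2092  0.0417]
bottle scene0 0.09 107 [ 0.5663 -0.2079  0.0418]
bottle scene0 0.11 121 [ 0.5656 -0.2087  0.0397]
bottle scene0 0.12 140 [ 0.5664 -0.21    0.0335]
bottle scene0 0.13 77 [ 0.5655 -0.2089  0.0218]
bottle scene0 0.15 54 [ 0.5663 -0.2097  0.0208]
bottle wfull 0.03 316 [ 0.567  -0.2126  0.0424]
bottle wfull 0.06 418 [ 0.5668 -0.2123  0.0424]
bottle wfull 0.09 571 [ 0.5667 -0.212   0.0425]
bottle wfull 0.11 1906 [ 0.5656 -0.212   0.0397]
bottle wfull 0.12 5050 [ 0.5665 -0.2119  0.0332]
bottle wfull 0.13 3162 [ 0.5695 -0.2122  0.027 ]
bottle wfull 0.15 697 [ 0.5667 -0.2116  0.0209]
jar side0 0.03 71 [0.5764 0.3384 0.0393]
jar side0 0.08 86 [0.5766 0.3377 0.0383]
jar side0 0.115 61 [0.5764 0.3372 0.0322]
jar side0 0.125 64 [0.5756 0.3376 0.0357]
jar side0 0.132 175 [0.5757 0.3319 0.0296]
jar scene0 0.03 115 [0.5754 0.3391 0.0391]
jar scene0 0.08 141 [0.5757 0.3388 0.0389]
jar scene0 0.115 122 [0.5754 0.3389 0.0327]
jar scene0 0.125 99 [0.5754 0.3395 0.036 ]
jar scene0 0.132 174 [0.5747 0.34   0.0351]
tray side0 15 ((517.9514770507812, 357.5848083496094), (69.49735260009766, 4.868144512176514), 72.80390167236328)
tray scene0 2519 ((341.64312744140625, 424.44976806640625), (90.29217529296875, 292.36572265625), 0.017916042357683182)
```

```bash
python3 - <<'E'
from bench import *
from h import *
move_to([.49,.37,.26],quat([0,0,-1],[0,1,0])); hold(.2)
g=get_image("wrist");np.savez("pics/wempty.npz",**g);print(state()["time"])
f=g["frame"];P=pts(g)
m=((f.max(-1)<95)&(abs(P[...,0]-.477)<.09)&(abs(P[...,1]-.37)<.09)&(abs(P[...,2])<.02)).astype(np.uint8)
m=cv2.morphologyEx(m,cv2.MORPH_OPEN,np.ones((3,3)))
k,l,st,_=cv2.connectedComponentsWithStats(m);b=1+np.argmax(st[1:,4]);uv=np.argwhere(l==b)[:,::-1]
X=onplane(g,uv,np.array([0,0,.003]),np.array([0,0,1.]))[:,:2]
print(st[b],cv2.minAreaRect((X*1000).astype(np.float32)))
q=proj(g,[[.477,.37,.003]]);print(q)
cv2.imwrite("pics/wempty.png",f)
E
```

```text
4.5833
[ 224   99  113  111 8576] ((472.8267517089844, 373.6259765625), (108.55499267578125, 107.46461486816406), 75.05538177490234)
[[275.83056205 160.31128335]]
```

View pics/wempty.png

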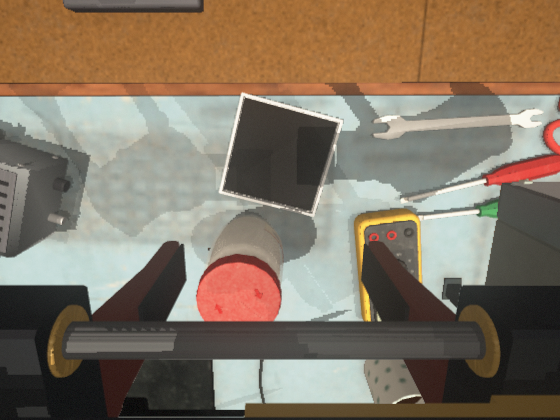

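The tray is clear, its dark floor centred near (280,155), with the jar behind it at (240,270). I'll now pull the alignment plate and place it.

```bash
cat >> h.py <<'E'
def wspot(g): # bright spot on post top, searched near the grasp point
    f=g["frame"].min(-1)
    n,l,st,c=cv2.connectedComponentsWithStats((f>110).astype(np.uint8))
    return [(int(st[k,4]),c[k].round(2)) for k in range(1,n) if 20<st[k,4]<900 and abs(c[k][0]-273)<50 and 180<c[k][1]<330]
E
python3 - <<'E'
from bench import *
from h import *
def rep(t):
    s=state();print(t,round(s["time"],2),np.round(s["ee_pos"],4),np.round(s["ft_force"],1),round(s["finger_gap"],4),np.round(s["finger_force"],1))
A=np.load("pics/r.npz")["A"];n=A[:,2];home=np.array([.4798,-.005,.1043]);T=home-.007*n
q=quat(-n,-A[:,1])
move_to(T+.13*n,q); move_l(T,.12); rep("at"); close(); hold(.3); rep("grip")
g=get_image("wrist");np.savez("pics/gripA.npz",**g);print(wspot(g))
s=state();np.savez("pics/teach.npz",p=s["ee_pos"],q=s["ee_rot"])
move_l(T+.03*n,.06); rep("pulled"); move_l(T+.1*n,.15); rep("out")
g=get_image("wrist");cv2.imwrite("pics/outA.png",g["frame"]);np.savez("pics/outA.npz",**g)
E
```

```text
at 7.47 [ 0.4814 -0.0016  0.0993] [-0.1 -0.6 -0. ] 0.0877 0.0
grip 8.8 [ 0.4808 -0.0011  0.0986] [-4.6  0.1  1.6] 0.0218 30.0
[(200, array([273.44, 293.64])), (32, array([296.06, 315.22]))]
pulled 9.5 [ 0.4756 -0.0178  0.1231] [-0.1  0.3 -3.2] 0.0215 30.0
out 10.12 [ 0.4625 -0.0554  0.1798] [-0.3  0.4 -2.4] 0.0218 30.0
```

View pics/outA.png

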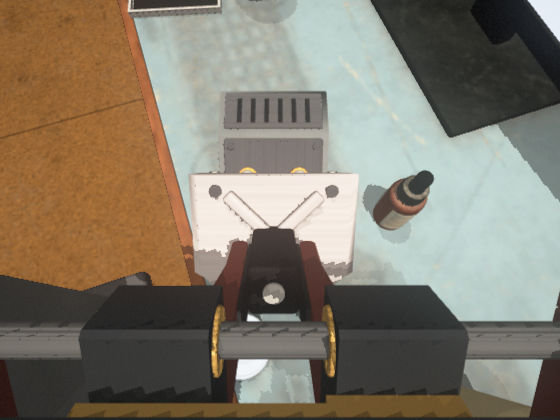

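The plate is held square and out of the seat, with its holes at (213,190) and (331,190) and the spot at (273,293). Now placing it in the empty tray.

```bash
python3 - <<'E'
from bench import *
from h import *
def rep(t):
    s=state();print(t,round(s["time"],2),np.round(s["ee_pos"],4),np.round(s["ft_force"],1),round(s["finger_gap"],4))
s=state();p=np.array(s["ee_pos"]);move_l(p+[-.01,0,.08],.2); 
a=np.radians(75);q=quat([0,0,-1],[np.cos(a),np.sin(a),0])
c=np.array([.4728,.3736,0])
move_to(c+[0,0,.22],q); rep("over"); move_l(c+[0,0,.075],.15); move_l(c+[0,0,.0515],.05); hold(.2); rep("down")
gripper_open(); hold(.2); rep("open"); move_l(c+[0,0,.17],.2); hold(.1)
g=get_image("wrist");np.savez("pics/placed.npz",**g);cv2.imwrite("pics/placed.png",g["frame"]);rep("up")
E
```

```text
over 12.32 [0.4733 0.3724 0.2196] [-0.1 -0.3 -1.9] 0.022
down 14.26 [0.4727 0.3736 0.0513] [-0.6  0.4 -0.8] 0.0218
open 15.56 [0.4728 0.3736 0.0515] [-0.  -0.4  0.4] 0.0881
up 16.45 [0.4721 0.3731 0.1676] [-0.3 -0.5  0.7] 0.0877
```

View pics/placed.png

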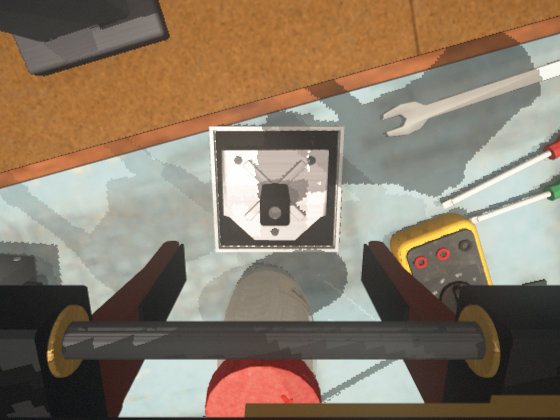

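The alignment plate stands centred and level in the tray (post near (275,205)). Next, the mirror plate.

```bash
python3 - <<'E'
from bench import *
from h import *
def rep(t):
    s=state();print(t,round(s["time"],2),np.round(s["ee_pos"],4),np.round(s["ft_force"],1),round(s["finger_gap"],4))
move_l([.4728,.3736,.25],.2)
a=np.radians(-12.6);q=quat([0,0,-1],[np.cos(a),np.sin(a),0]);c=np.array([.4596,-.2722,0])
move_to(c+[0,0,.23],q); move_l(c+[0,0,.050],.15); rep("at"); close(); hold(.3); rep("grip")
g=get_image("wrist");print(wspot(g));np.savez("pics/gripM.npz",**g)
move_l(c+[0,0,.23],.18);hold(.1);rep("up")
g=get_image("wrist");print(wspot(g));np.savez("pics/upM.npz",**g);cv2.imwrite("pics/upM.png",g["frame"])
print(wspot(np.load("pics/outA.npz")))
E
```

```text
at 20.65 [ 0.4602 -0.2726  0.0512] [0.  0.6 0.3] 0.0881
grip 21.98 [ 0.4596 -0.2722  0.05  ] [ 0.2  0.  -0.5] 0.022
[(309, array([273.13, 294.23]))]
up 23.27 [ 0.4592 -0.2719  0.2283] [-0.1  0.5 -3.2] 0.0219
[(44, array([275.3 , 287.11])), (151, array([274.15, 298.24])), (280, array([280.45, 316.9 ]))]
[(333, array([273.1 , 293.56])), (77, array([252.05, 318.21])), (261, array([279.17, 317.04]))]
```

View pics/upM.png

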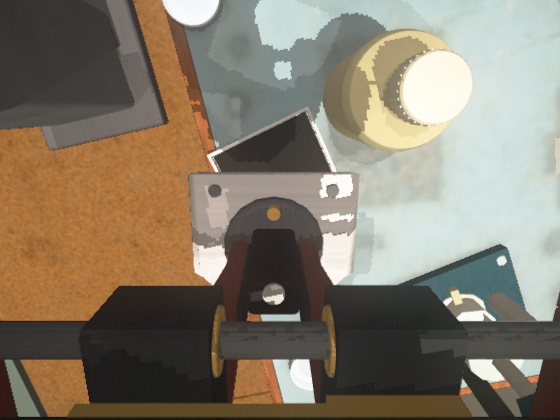

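The in-hand pose matches the taught one (spot (274,294), holes (213,190) and (331,190)), so I'll insert at the taught pose.

```bash
python3 - <<'E'
from bench import *
from h import *
def rep(t):
    s=state();print(t,round(s["time"],2),np.round(s["ee_pos"],4),np.round(s["ft_force"],1),round(s["finger_gap"],4),"n-dist",((np.array(s["ee_pos"])-T)@A).round(4))
A=np.load("pics/r.npz")["A"];n=A[:,2];T=np.array(np.load("pics/teach.npz")["p"])
q=quat(-n,-A[:,1])
move_l([.45,-.27,.27],.2)
move_to(T+.13*n,q); rep("pre"); move_l(T+.03*n,.15); rep("30"); move_l(T+.008*n,.05); rep("8"); move_l(T-.001*n,.04); hold(.3); rep("home")
g=get_image("wrist");print(wspot(g))
E
```

```text
pre 24.52 [ 0.4568 -0.0723  0.2045] [ 0.4  0.4 -2.9] 0.0216 n-dist [-0.0007 -0.0002  0.1299]
30 25.33 [ 0.4757 -0.0178  0.1241] [-0.5 -0.3 -2.7] 0.0219 n-dist [ 0.0003 -0.0006  0.0309]
8 25.93 [ 0.4795 -0.0057  0.1053] [-1.8 -3.4  1.7] 0.0217 n-dist [ 0.     -0.0002  0.0082]
home 26.6 [ 0.4808 -0.0005  0.097 ] [-0.7 -1.6 -5.2] 0.0217 n-dist [-0.0004  0.0002 -0.0016]
[(302, array([273.22, 294.11])), (31, array([296.42, 316.13]))]
```

```bash
python3 - <<'E'
from bench import *
from h import *
def rep(t):
    s=state();print(t,round(s["time"],2),np.round(s["ft_force"],1),"n-dist",((np.array(s["ee_pos"])-T)@A).round(4))
A=np.load("pics/r.npz")["A"];n=A[:,2];T=np.array(np.load("pics/teach.npz")["p"])
for d in(.002,.003,.004):
    move_l(T-d*n,.02); hold(.2); rep(d)
    if np.dot(state()["ft_force"],n)>12: break
gripper_open(); hold(.3); rep("open"); move_l(T+.13*n,.15); hold(.2)
# same viewpoint as the first reader look
move_to(np.array([.48,-.005,.1])+seat(np.radians(71))[:,2]*.15,quat(-seat(np.radians(71))[:,2],-seat(np.radians(71))[:,1])); hold(.3)
g=get_image("wrist");np.savez("pics/final.npz",**g)
r=np.load("pics/r.npz");im=rect(g,r["p0"],A)
cv2.imwrite("pics/final.png",cv2.resize(np.hstack([r["r1"],im]),(800,400)))
f=g["frame"];P=pts(g)
X=P[(f.min(-1)>150)&(abs(P[...,0]-.49)<.05)&(abs(P[...,1]-.015)<.045)&(P[...,2]>.03)]
for _ in range(6):
    c=X.mean(0);m=np.linalg.svd(X-c,full_matrices=False)[2][2];m*=np.sign(m[2]);X=X[abs((X-c)@m)<.003]
print("plane tilt vs align (deg)",np.degrees(np.arccos(m@np.array([-.18344782,-.53951907,.82174575]))),"height diff",(c-np.array([.48892495,.01919264,.07848285]))@n)
h=onplane(g,[271.88,195.22],np.zeros(3),n);sp=[(k,) for k in []]
ff=f.min(-1)[170:220,245:300];k,l,st,cc=cv2.connectedComponentsWithStats((ff>120).astype(np.uint8));print([(st[i,4],cc[i]+[245,170]) for i in range(1,k) if 8<st[i,4]<300]);rep("end")
E
```

```text
0.002 27.1 [-4.2 -5.1 -1.4] n-dist [-0.0003  0.0002 -0.0017]
0.003 27.55 [-6.7 -7.1  3.5] n-dist [-0.0003  0.0001 -0.0018]
0.004 28.0 [-10.5 -10.6   8.4] n-dist [-0.0002  0.0001 -0.0019]
open 29.4 [ 0.5 -0.4 -0.2] n-dist [-0.    -0.    -0.004]
plane tilt vs align (deg) 0.20788022433185493 height diff -4.3850320761096526e-05
[(np.int32(24), array([245.70833333, 174.125     ])), (np.int32(98), array([272.97959184, 195.86734694]))]
end 31.24 [ 0.6  0.1 -0.6] n-dist [-2.400e-03  1.000e-04  1.528e-01]
```

View pics/final.png

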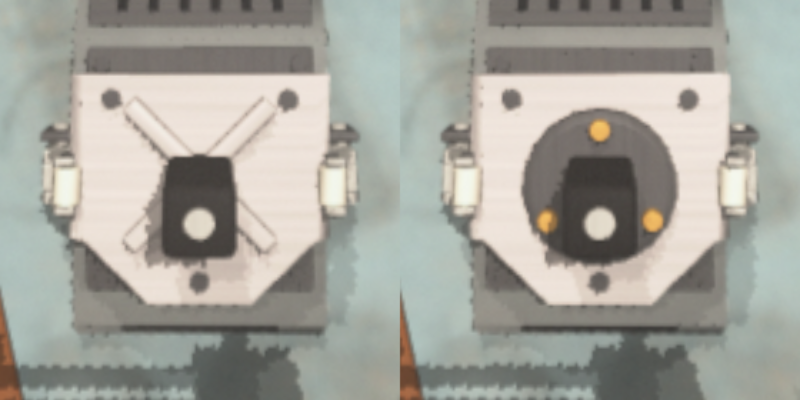

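The mirror plate (right) sits exactly where the alignment plate sat (left): holes at (112,98), (288,98) and (200,282) in both, and the same height to within 0.1 mm.

```bash
python3 -c "
from bench import *
print(job_done())"
```

```text
the job is handed in; nothing more can be done
None
```

The plates are swapped and the job is handed in at about 31 s: the alignment plate stands released in the middle of the formerly empty tray, and the mirror plate is fully home on the reader seat, matching the alignment plate's old position in the last picture; the judge's verdict was not shown.

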